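# Find the loose clamp bolt and hold its cap open

### The arm

A 6-joint arm with a two-finger parallel gripper is mounted at the origin on the work surface. World frame = base frame: x ahead of the robot, y to its left, z up, the work surface at z = 0. Lengths are in m, angles in degrees, forces in N, time in s.
With the tool pointing down it reaches from about 0.325 to 0.85 m from the base axis. Payload 15.5 kg.
Tool frame: the origin (TCP) lies midway between the tips of the shut fingers; the grasp point (between the pads) lies 19 mm behind it; y points along the fingers, x is the direction in which the jaws open and shut, and the axes are right-handed (so a half turn about y gives the same grasp; the last joint's range is limited). The gripper opens to 91 mm and grips with 3 to 60 N. Pads are 32 mm wide; open, the fingers measure 118 mm over their backs; the gripper's body (76 mm by 178 mm) begins 60 mm behind the grasp point.
Start: joints at [-74.914, 28.281, 77.091, -0, 74.628, -5.472], TCP at [0.219, -0.585, 0.214] pointing down, gripper open.
Joint ranges: [-166.48, 166.48], [-47.26, 123.95], [12.59, 153.08], [-70.14, 250.14], [6.76, 159.57], [-176.63, 176.63]. Speed limits (degrees/s): [108.29, 108.29, 147.25, 172.46, 172.46, 172.46].

### API

Orientations are given as a 3x3 rotation matrix whose columns are the frame's x, y, z axes.
In Python, from bench import ctrl gives the robot as it stands. The module is installed in compiled form; this text tells all that it offers. Calls block until the motion is done:
- ctrl.goto(position, orientation): joint-space move of the TCP to a pose.
- ctrl.move_l(position, vel=0.15, ori=None, contact_N=None): straight line of the TCP; ori=None keeps the orientation; vel is the mean speed in m/s. With contact_N (N) it stops when the force on the tool has changed by that much, and returns True; else False.
- ctrl.movej(angles): joint-space move.
- ctrl.command_gripper(opening): opening from 0.0 (shut) to 1.0 (fully open); the grip force is fixed at half the most; returns when the fingers have stopped.
- ctrl.sleep(seconds).
- ctrl.ik(position, orientation): joint angles nearest the present ones, or None.
- ctrl.read_camera(name): name is "side" or "top" or "wrist"; returns the picture (384x512x3 uint8, blue, green, red); there is no depth.
- ctrl.camera_params(name): a dict with "fx", "fy", "cx", "cy" (pixels), "D" ([k1, k2, p1, p2, k3] as OpenCV has them; the pictures are not rectified), "pose" (4x4, takes a point from camera to world coordinates); the wrist camera has in their place "T_tool_cam" (4x4, takes a point from camera to tool coordinates, whose origin is the TCP and whose axes are the tool frame's). Camera axes: x right, y up, looking along -z (the intrinsics and any distortion apply to the point x, -y, -z); pixel columns grow to the right and rows downward; lengths in m; the calibration is good to about 2 mm. A picture is of the moment at which its call begins: read the wrist's pose just before it. camera_params takes no time and is no camera call.
A pose or a line that the arm cannot do raises ctrl.MotionError and nothing moves.
- ctrl.sign_off(): hands the job in, once; it reports no verdict.
Readings, each from a call of its own:
- ctrl.current_t(): time.
- ctrl.current_q(): joint angles.
- ctrl.current_dq(): joint speeds.
- ctrl.current_effort(): joint torques, N m.
- ctrl.current_tool_pos(): TCP position.
- ctrl.current_eef_rot(): TCP orientation.
- ctrl.current_contact_force(): force on the tool from outside, world axes, zero at the start.
- ctrl.current_wrist_torque(): the same for the moment, N m.
- ctrl.current_grip_width(): opening from 0.0 (shut) to 1.0 (fully open).
Only numpy, scipy, OpenCV 4.12 (cv2) and the standard library are available. Lean on these libraries where they do the work, as an engineer would, in place of code of your own. Each camera call takes 0.05 s, during which the arm holds its last target.

### The job

One of the three clamp bolts on the optics bench has come loose: tap the bolt heads from above, one after another, until you find the one that sinks, and push it down to its stop. Then lift that bolt's hinged cap by its tongue to about 45 degrees and finish while still holding it open there with the fingers, so that a key can be put on the bolt. Do not open a cap before its bolt has proved loose, keep the tight bolts' caps shut, and leave the box, the lens holder and the wrench where they are.

Things in the scene. Friction and masses are not known exactly. Their poses are not given: they have to be found in the camera images.
- head_a (a point): Centre of the flat top of an upright steel bolt head, 20 mm across, on one of three look-alike dark clamp blocks fixed to the bench (76 mm long, 60 wide, 48 high; foot 84 mm wide). It stands up through the 39 x 34 mm opening of its cap; top 72 mm above the bench, 16.5 mm above the cap. Axes: x from the cap's tongue to its hinge, z up. Moves with the bolt.
- bolt_a (a joint): How far that bolt has sunk, m; 0 at the start. A tight bolt gives at most about 1.5 mm under a firm push; the loose one slides down under 2 to 3 N to a stop at 7 mm and stays down. Where the loose one stands changes from start to start and cannot be seen beforehand.
- tongue_a (a point): Grip point on the cap's tongue, an aluminium bar 16 mm wide (along y) and 10 mm thick (z) that sticks out on the robot's side, free air around and below: mid-width, mid-thickness, 17 mm from its free end, 22 mm clear of the block, 58 mm from the bolt's axis, 53.5 mm above the bench when shut. Axes turn with the cap: x to the hinge, y along it.
- hinge_a (a point): Middle of that cap's hinge line, which runs along this frame's y axis, 52.5 mm above the bench, beyond the bolt, 92 mm from the tongue's grip point. Fixed.
- cap_a (a joint): Opening angle of that bolt's cap, rad: 0 shut, flat on the block; its tongue swings up and away from the robot, to a stop at 1.4. The cap is an aluminium frame 56 mm wide, 6 mm thick, about 0.12 kg, with a weak closing spring: it falls shut if let go.
- head_b (a point): Centre of the flat top of an upright steel bolt head, 20 mm across, on one of three look-alike dark clamp blocks fixed to the bench (76 mm long, 60 wide, 48 high; foot 84 mm wide). It stands up through the 39 x 34 mm opening of its cap; top 72 mm above the bench, 16.5 mm above the cap. Axes: x from the cap's tongue to its hinge, z up. Moves with the bolt.
- bolt_b (a joint): How far that bolt has sunk, m; 0 at the start. A tight bolt gives at most about 1.5 mm under a firm push; the loose one slides down under 2 to 3 N to a stop at 7 mm and stays down. Where the loose one stands changes from start to start and cannot be seen beforehand.
- tongue_b (a point): Grip point on the cap's tongue, an aluminium bar 16 mm wide (along y) and 10 mm thick (z) that sticks out on the robot's side, free air around and below: mid-width, mid-thickness, 17 mm from its free end, 22 mm clear of the block, 58 mm from the bolt's axis, 53.5 mm above the bench when shut. Axes turn with the cap: x to the hinge, y along it.
- hinge_b (a point): Middle of that cap's hinge line, which runs along this frame's y axis, 52.5 mm above the bench, beyond the bolt, 92 mm from the tongue's grip point. Fixed.
- cap_b (a joint): Opening angle of that bolt's cap, rad: 0 shut, flat on the block; its tongue swings up and away from the robot, to a stop at 1.4. The cap is an aluminium frame 56 mm wide, 6 mm thick, about 0.12 kg, with a weak closing spring: it falls shut if let go.
- head_c (a point): Centre of the flat top of an upright steel bolt head, 20 mm across, on one of three look-alike dark clamp blocks fixed to the bench (76 mm long, 60 wide, 48 high; foot 84 mm wide). It stands up through the 39 x 34 mm opening of its cap; top 72 mm above the bench, 16.5 mm above the cap. Axes: x from the cap's tongue to its hinge, z up. Moves with the bolt.
- bolt_c (a joint): How far that bolt has sunk, m; 0 at the start. A tight bolt gives at most about 1.5 mm under a firm push; the loose one slides down under 2 to 3 N to a stop at 7 mm and stays down. Where the loose one stands changes from start to start and cannot be seen beforehand.
- tongue_c (a point): Grip point on the cap's tongue, an aluminium bar 16 mm wide (along y) and 10 mm thick (z) that sticks out on the robot's side, free air around and below: mid-width, mid-thickness, 17 mm from its free end, 22 mm clear of the block, 58 mm from the bolt's axis, 53.5 mm above the bench when shut. Axes turn with the cap: x to the hinge, y along it.
- hinge_c (a point): Middle of that cap's hinge line, which runs along this frame's y axis, 52.5 mm above the bench, beyond the bolt, 92 mm from the tongue's grip point. Fixed.
- cap_c (a joint): Opening angle of that bolt's cap, rad: 0 shut, flat on the block; its tongue swings up and away from the robot, to a stop at 1.4. The cap is an aluminium frame 56 mm wide, 6 mm thick, about 0.12 kg, with a weak closing spring: it falls shut if let go.
- slide_box: Bystander: white and grey flat box, 86 x 56 x 28 mm, origin under its centre; not to be disturbed.
- lens_mount: Bystander: small round lens holder on a dark foot 45 x 50 mm, 76 mm tall, origin under its foot; not to be disturbed.
- wrench: Bystander: steel wrench lying flat on the bench, origin at its middle; not to be disturbed.

How it is judged:
By the outcome, as a careful person would: the job done as asked, in the order asked, and still so for the second after the job is handed in, while the arm keeps its last pose, push and grip.
It also fails if it takes over 53 s, if anything falls off the work surface, if the arm or the gripper's body presses on something with over 40 N, if the wrist force passes 120 N, or if a joint passes its speed limit or range.

## Working session

There is one attempt and no reset: what is moved stays moved. The work goes in short steps, each a Python script; the robot and the scene stay as the last script left them, time stands still between calls to the robot, and variables do not carry over. Pictures are saved under pics/ and viewed, and the job is handed in when it is done.

```bash
mkdir -p pics; python3 - <<'E'
from bench import ctrl
import cv2, numpy as np
np.set_printoptions(precision=4,suppress=True)
for n in ["side","top","wrist"]:
    cv2.imwrite(f"pics/{n}0.png",ctrl.read_camera(n))
    print(n,ctrl.camera_params(n))
print(ctrl.current_t(),ctrl.current_eef_rot(),ctrl.current_contact_force())
E
```

```text
side {'fx': 350.0722816481395, 'fy': 350.0722816481395, 'cx': 258.02877489486025, 'cy': 187.33107022543905, 'D': array([-0.007,  0.   ,  0.   ,  0.   ,  0.   ]), 'pose': array([[-0.8193,  0.3553, -0.45  ,  0.2643],
       [-0.5734, -0.5152,  0.6371,  0.5048],
       [-0.0055,  0.78  ,  0.6258,  0.5403],
       [ 0.    ,  0.    ,  0.    ,  1.    ]])}
top {'fx': 362.7152684665543, 'fy': 362.7152684665543, 'cx': 256.9359090358017, 'cy': 199.65882580998954, 'D': array([0.0056, 0.    , 0.    , 0.    , 0.    ]), 'pose': array([[-0.0151,  0.9935, -0.1132,  0.5362],
       [-0.9998, -0.0138,  0.0115, -0.0074],
       [ 0.0098,  0.1133,  0.9935,  0.8197],
       [ 0.    ,  0.    ,  0.    ,  1.    ]])}
wrist {'fx': 346.1825490176795, 'fy': 346.1825490176795, 'cx': 256.0601529561301, 'cy': 191.08935457237146, 'D': array([-0.0619,  0.    ,  0.    ,  0.    ,  0.    ]), 'T_tool_cam': array([[ 1.    ,  0.0001,  0.0012, -0.0005],
       [ 0.0011,  0.2424, -0.9702, -0.171 ],
       [-0.0004,  0.9702,  0.2424,  0.0681],
       [ 0.    ,  0.    ,  0.    ,  1.    ]])}
0.15 [[ 0.3511 -0.0002  0.9363]
 [-0.9363  0.0009  0.3511]
 [-0.0009 -1.      0.0001]] [ 0.2374  0.1906 -0.0495]
```

View pics/top0.png

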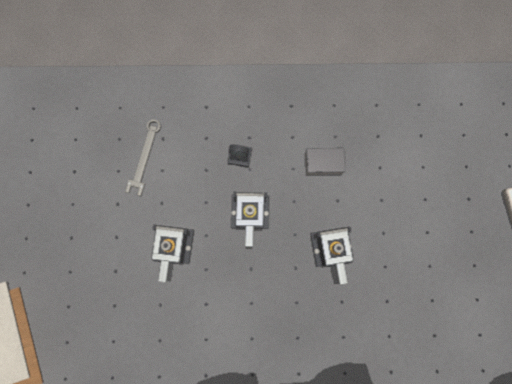

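View pics/side0.png

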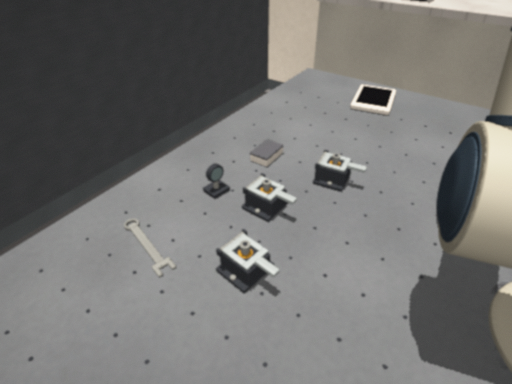

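The top view shows three blocks with heads near (168,245), (250,211) and (338,248), tongues pointing down the picture toward the robot. The lens holder is at (239,156), the box at (325,161) and the wrench at (145,157). Next I'll enlarge the blocks to pick exact points.

```bash
python3 - <<'E'
import cv2, numpy as np
t=cv2.imread("pics/top0.png"); s=cv2.imread("pics/side0.png")
def crop(im,x,y,w,h,f):
    c=cv2.resize(im[y:y+h,x:x+w],None,fx=f,fy=f,interpolation=cv2.INTER_CUBIC)
    for i in range(0,w,10): cv2.putText(c,str(x+i),(i*f,8),0,.3,(0,255,255)); cv2.line(c,(i*f,0),(i*f,c.shape[0]),(0,255,255) ,1) if i%20==0 and 0 else None
    for i in range(0,h,10): cv2.putText(c,str(y+i),(0,i*f+4),0,.3,(0,255,255))
    return c
T=np.hstack([crop(t,145,215,50,75,5),crop(t,225,180,50,75,5),crop(t,308,220,50,75,5)])
cv2.imwrite("pics/topc.png",T)
S=np.hstack([crop(s,215,225,65,70,4),crop(s,238,170,60,70,4),crop(s,308,145,65,70,4)])
cv2.imwrite("pics/sidec.png",S)
E
```

```text
(no output)
```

View pics/topc.png

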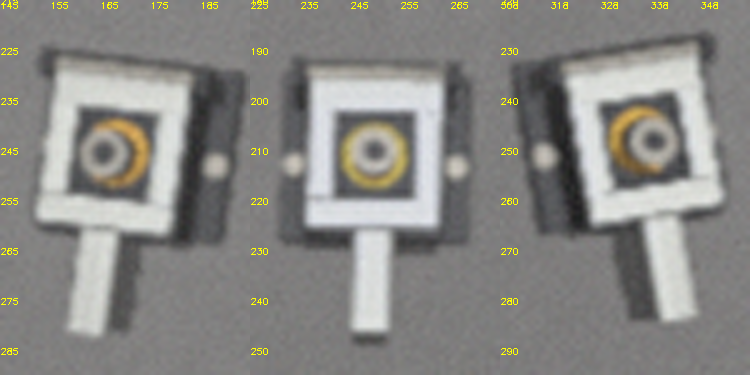

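View pics/sidec.png

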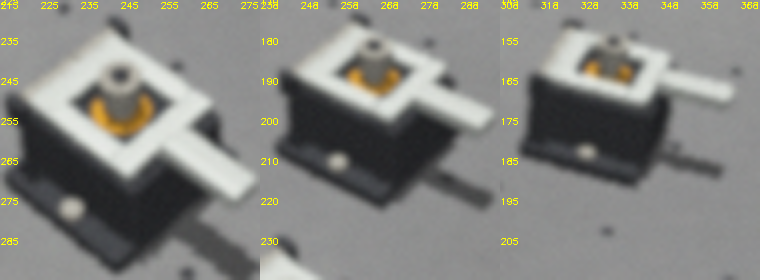

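View pics/wrist0.png

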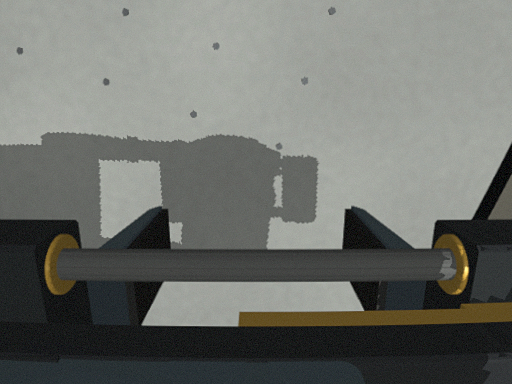

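Top picture (after removing the crop offset): heads at about (165.0,245.2), (249.6,209.8) and (338.4,247.8); tongue ends at (161.8,281.0), (248.6,245.8) and (343,283.6). In the side picture the heads are at (244.9,243.4), (266.1,181.4) and (335.9,155.4). I'll fit x, y and yaw from both cameras.

```bash
cat > h.py <<'E'
import numpy as np, cv2
from bench import ctrl
np.set_printoptions(precision=4,suppress=True)
F=np.diag([1,-1,-1.])
def proj(n,P,pose=None):
    c=ctrl.camera_params(n); T=c["pose"] if pose is None else pose
    R=F@T[:3,:3].T; t=-R@T[:3,3]
    K=np.array([[c["fx"],0,c["cx"]],[0,c["fy"],c["cy"]],[0,0,1]])
    return cv2.projectPoints(np.atleast_2d(np.array(P,float)),cv2.Rodrigues(R)[0],t,K,np.array(c["D"]))[0][:,0]
def frame(x,y,yaw):
    c,s=np.cos(yaw),np.sin(yaw); return np.array([[c,-s,0],[s,c,0],[0,0,1]])
MODEL=dict(head=(0,0,.072),end=(-.075,0,.0585))
def wristpose():
    T=np.eye(4);T[:3,:3]=ctrl.current_eef_rot();T[:3,3]=ctrl.current_tool_pos()
    return T@np.array(ctrl.camera_params("wrist")["T_tool_cam"])
# tool orientation: x_tool along +-block y; approach (tool y) = pitch from horizontal, ahead&down
def tool(yaw,pitch,flip=1):
    p=np.radians(pitch); R=frame(0,0,yaw)
    y=R@np.array([np.cos(p),0,-np.sin(p)]); x=R@np.array([0,-1.*flip,0])
    return np.column_stack([x,y,np.cross(x,y)])
E
python3 - <<'E'
from h import *
from scipy.optimize import least_squares
obs=[dict(top=[(165.0,245.2),(161.6,280.8)],side=[(244.9,243.4),(275.9,271.1)]),
dict(top=[(249.6,209.8),(248.4,245.6)],side=[(266.1,181.4),(293.6,199.3)]),
dict(top=[(338.4,247.8),(342.9,283.4)],side=[(335.9,155.4),(364.9,167.4)])]
for o in obs:
    for cams in (["top"],["side"],["top","side"]):
        def f(p):
            R=frame(*p); P=[R@np.array(MODEL[k])+[p[0],p[1],0] for k in("head","end")]
            return np.concatenate([(proj(n,P)-o[n]).ravel() for n in cams])
        r=least_squares(f,[.5,0,0]); print(cams,r.x[:2],np.degrees(r.x[2]),"res",r.fun)
    x,y,w=r.x;R=frame(*r.x)
    d=tool(w,90); print(d)
    for nm,p,o_ in [("tap",(x,y,.075),tool(w,90)),("tapflip",(x,y,.075),tool(w,90,-1))]+[(f"grip{a}",tuple(R@np.array([-.062,0,0])+[x,y,.0535]),tool(w,a)) for a in(45,60,90)]:
        try: print(nm,ctrl.ik(list(p),o_))
        except Exception as e: print(nm,e)
E
```

```text
['top'] [0.5314 0.1728] -7.181178261043082 res [ 0.052  -0.4682 -0.0518  0.4657]
['side'] [0.5295 0.1718] -8.597280401777134 res [-0.2115 -0.2754  0.2004  0.224 ]
['top', 'side'] [0.5304 0.1722] -7.938341453414078 res [ 0.3503  0.0504 -0.2355  0.9301 -0.7349 -0.3763 -0.0272 -0.1936]
[[-0.1381  0.      0.9904]
 [-0.9904 -0.     -0.1381]
 [ 0.     -1.      0.    ]]
tap [ 11.849   32.9349  95.1295  -0.      51.9356 109.7873]
tapflip [ 11.849   32.9349  95.1295  -0.      51.9356 -70.2127]
grip45 [ 32.9918  43.339  134.9297 222.1041  43.7036 -91.6416]
grip60 None
grip90 [ 14.2655  31.8436 103.8436  -0.      44.3128 112.2039]
['top'] [ 0.6011 -0.0006] -2.779116712592583 res [ 0.0112 -0.3278 -0.0109  0.3261]
['side'] [0.5998 0.0003] -3.814578820404996 res [-0.3018 -0.386   0.2903  0.3203]
['top', 'side'] [ 0.6007 -0.0005] -3.163453295654726 res [-0.0418 -0.1087 -0.3053  0.5374 -0.475  -0.6955  0.3038 -0.2303]
[[-0.0552  0.      0.9985]
 [-0.9985 -0.     -0.0552]
 [ 0.     -1.      0.    ]]
tap [-5.7375 35.5642 88.8265 -0.     55.6093 87.426 ]
tapflip [ -5.7375  35.5642  88.8265   0.      55
[... 186 characters left out ...]
093 87.1282]
['top'] [ 0.5205 -0.1813] 7.340437731176627 res [-0.0448 -0.307   0.0453  0.3054]
['side'] [ 0.5189 -0.1797] 8.311416146476073 res [-0.5527 -0.3281  0.5409  0.2435]
['top', 'side'] [ 0.5199 -0.1811] 7.491321925155714 res [-0.1262 -0.0401  0.0592  0.5595 -0.6975 -0.7211  0.2343  0.0577]
[[ 0.1304  0.      0.9915]
 [-0.9915  0.      0.1304]
 [ 0.     -1.      0.    ]]
tap [-25.4167  32.5143  96.1447  -0.      51.341   57.092 ]
tapflip [ -25.4167   32.5143   96.1447   -0.       51.341  -122.908 ]
grip45 [-57.61    43.508  135.4004 113.8967  44.5491 -88.5886]
grip60 [-46.484   32.493  126.3868  84.6685  23.9625 -44.1488]
grip90 [-29.3235  31.5017 104.7733  -0.      43.7251  53.1851]
```

All three are located, with residuals under 1 px. With the tool vertical, the non-flipped wrist solution works for every block. Next I'll check the lifting arc's IK, then shut the fingers and go above the nearest block for a closer look.

```bash
cat >> h.py <<'E'
B={'L':[.5304,.1722,np.radians(-7.9)],'M':[.6007,-.0005,np.radians(-3.1)],'R':[.5199,-.1811,np.radians(7.5)]}
# cap opening angle th -> TCP pose; u=grip distance from hinge along cap, a=tip beyond tongue mid, p0=pitch at shut
def cappose(b,th,u=.095,a=.014,p0=80):
    x,y,w=b; R=frame(*b); t=np.radians(th)
    # hinge at block x=+.034, z=.0525; grip point is 1 mm above hinge plane
    g=np.array([.034-u*np.cos(t)+.001*np.sin(t),0,.0525+u*np.sin(t)+.001*np.cos(t)])
    T=tool(w,p0+th); return R@g+[x,y,0]+T[:,1]*a, T
E
python3 - <<'E'
from h import *
for k in B:
  for p0 in (70,80,90):
    print(k,p0)
    for th in (0,15,30,45):
        p,T=cappose(B[k],th,p0=p0); print(th,p,ctrl.ik(list(p),T))
ctrl.command_gripper(0.0)
print(ctrl.current_t())
b=B['R']; ctrl.goto([b[0]-.03*np.cos(b[2]),b[1]-.03*np.sin(b[2]),.17],tool(b[2],90))
T=wristpose(); im=ctrl.read_camera("wrist"); cv2.imwrite("pics/wR.png",im); np.save("wR.npy",T)
print(ctrl.current_t(),ctrl.current_q(),ctrl.current_tool_pos(),ctrl.current_contact_force())
E
```

```text
L 70
0 [0.4747 0.1799 0.0403] [ 20.507   31.7394 118.6215 -38.6807  15.0905 154.6451]
15 [0.4747 0.1799 0.0641] [ 15.3984  29.7801 106.4548  -3.1257  39.2128 115.6419]
30 [0.4807 0.1791 0.0871] [ 11.4729  32.9768  93.3897   3.7025  63.1261 107.4245]
45 [0.4924 0.1775 0.1077] [  8.5932  39.3627  79.8886   6.9188  84.8765 104.4002]
L 80
0 [0.4724 0.1802 0.0397] [ 17.0568  31.5545 111.526   -8.941   28.1271 122.5222]
15 [0.4722 0.1803 0.0641] [ 12.8763  32.5719  99.2281   2.2215  52.8972 109.3634]
30 [0.4783 0.1794 0.0877] [  9.7179  37.4086  86.3317   6.1388  75.4715 105.0702]
45 [0.4903 0.1778 0.1089] [  7.4133  44.6203  73.1837   8.7636  96.1569 103.5893]
L 90
0 [0.47   0.1806 0.0395] [ 14.2203  33.2953 104.2756  -0.      42.4292 112.1203]
15 [0.4699 0.1806 0.0645] [ 10.8489  36.435   92.066    5.2319  65.8257 106.0051]
30 [0.4761 0.1797 0.0887] [  8.3272  42.3946  79.4981   8.0419  87.1374 103.7424]
45 [0.4884 0.178  0.1105] [  6.4978  50.1111  66.8715  10.5848 106.8289 103.3853]
M 70
0 [0.5446 0.0025 0.0403] [ -6.8522  32.3207 116.0891   6.3372  11.6993  80.267 ]
15 [0.5445 0.0025 
[... 1303 characters left out ...]
 0.0641] [-27.086   32.1875 100.2083  -3.6104  51.7793  57.7516]
30 [ 0.4678 -0.188   0.0877] [-21.9287  36.9411  87.4671 -10.098   73.4269  64.9795]
45 [ 0.4797 -0.1864  0.1089] [-18.1259  44.0854  74.507  -14.3916  93.5583  67.6364]
R 90
0 [ 0.4594 -0.1891  0.0395] [-29.2584  32.9735 105.2136  -0.      41.813   53.2416]
15 [ 0.4593 -0.1891  0.0645] [-23.7834  36.0157  93.1411  -8.5999  63.9973  63.3843]
30 [ 0.4656 -0.1882  0.0887] [-19.6374  41.905   80.7359 -13.2408  84.6969  67.3103]
45 [ 0.4779 -0.1866  0.1105] [-16.6076  49.5565  68.3076 -17.3089 103.8933  68.1624]
1.5167
3.3333 [-27.2919  23.1528  94.4492  -0.0075  62.3798  55.2613] [ 0.4901 -0.1859  0.1701] [-0.0659 -0.5794  0.213 ]
```

View pics/wR.png

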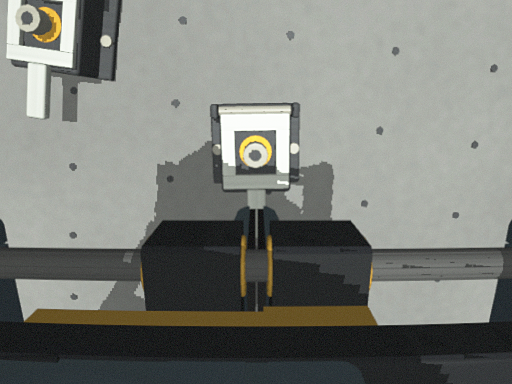

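The wrist picture shows the right block with its head at about (256,155) and the tongue going down the middle to (257,205). The middle block's head is at about (28,18). I'll compare these with the predictions.

```bash
python3 - <<'E'
from h import *
T=np.load("wR.npy")
for k in 'RM':
    b=B[k];R=frame(*b);o=np.array([b[0],b[1],0])
    print(k,proj("wrist",[R@p+o for p in np.array([(0,0,.072),(-.036,0,.0555),(-.058,0,.0585),(-.036,.028,.0555),(-.036,-.028,.0555),(.034,.028,.0555),(.034,-.028,.0555)])],T))
im=cv2.imread("pics/wR.png")[90:215,200:315]
cv2.imwrite("pics/wRz.png",cv2.resize(im,None,fx=5,fy=4.8 and 5,interpolation=2)[:600])
E
```

```text
R [[256.0647 154.5536]
 [256.1197 193.8923]
 [256.1406 219.5519]
 [223.2764 193.9143]
 [288.969  193.8672]
 [221.3147 109.8516]
 [290.7741 109.7852]]
M [[ 29.0991  17.4361]
 [ 39.038   68.8525]
 [ 35.3646  96.3136]
 [  6.435   63.4533]
 [ 72.3409  74.5111]
 [ 11.6822 -28.2104]
 [ 80.2554 -18.1098]]
```

View pics/wRz.png

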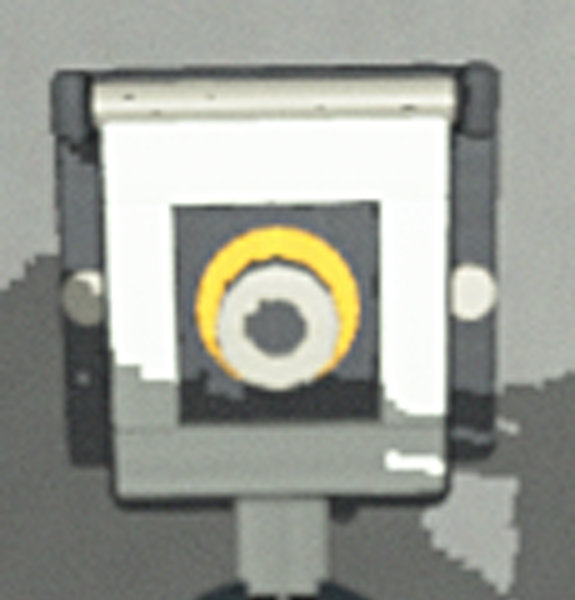

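The prediction agrees to within 1 px. Now I'll tap the right bolt.

```bash
cat >> h.py <<'E'
def tap(k):
    b=B[k]; ctrl.goto([b[0],b[1],.085],tool(b[2],90)) if abs(ctrl.current_tool_pos()[1]-b[1])<.04 else (ctrl.goto([b[0],b[1],.11],tool(b[2],90)),ctrl.move_l([b[0],b[1],.082]))
    f0=ctrl.current_contact_force()
    hit=ctrl.move_l([b[0],b[1],.067],vel=.02,contact_N=1.5); z1=ctrl.current_tool_pos()[2]; t=ctrl.current_t()
    print(k,"touch",hit,z1,ctrl.current_contact_force()-f0)
    hit2=ctrl.move_l([b[0],b[1],z1-.010],vel=.015,contact_N=10); z2=ctrl.current_tool_pos()[2]
    print(" push",hit2,z2,"travel mm",1e3*(z1-z2),ctrl.current_contact_force()-f0)
    print("t",ctrl.current_t())
E
python3 - <<'E'
from h import *
tap('R')
p=ctrl.current_tool_pos(); ctrl.move_l([p[0],p[1],.11],vel=.2); print(ctrl.current_t())
E
```

```text
R touch True 0.0713412483562479 [ 0.5474 -0.1483  4.7948]
 push True 0.07102406424296231 travel mm 0.3171841132855874 [-0.76   -0.1066  8.6292]
t 4.7167
5.0667
```

The right bolt is tight: 0.3 mm at about 9 N. Next is the middle one.

```bash
python3 - <<'E'
from h import *
b=B['M']; ctrl.goto([b[0]-.03,b[1],.17],tool(b[2],90))
T=wristpose(); im=ctrl.read_camera("wrist"); cv2.imwrite("pics/wM.png",im); np.save("wM.npy",T)
R=frame(*b)
print(proj("wrist",[R@p+[b[0],b[1],0] for p in np.array([(0,0,.072),(-.036,.028,.0555),(-.036,-.028,.0555)])],T))
tap('M')
p=ctrl.current_tool_pos(); ctrl.move_l([p[0],p[1],.11],vel=.2); print(ctrl.current_t())
E
```

```text
[[254.4262 153.8323]
 [221.5845 193.314 ]
 [287.5374 193.3613]]
M touch False 0.06697463090221337 [-0.6272 -1.3754 -0.1406]
 push True 0.0652124683654507 travel mm 1.7621625367626736 [-1.4286 -0.8077  8.8132]
t 7.7583
8.1333
```

View pics/wM.png

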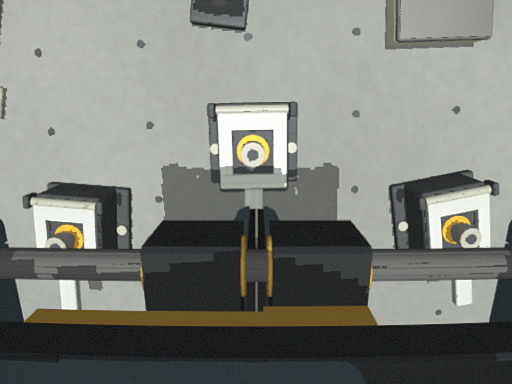

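The result on the middle bolt is odd: no touch was registered down to 67 mm, then a firm stop at 65.2 mm, which is about 6 to 7 mm below the head's start height. I'll tap again firmly while logging force, then compare pictures.

```bash
python3 - <<'E'
from h import *
b=B['M']; ctrl.move_l([b[0],b[1],.074],vel=.1)
f0=ctrl.current_contact_force()
print(f0)
for z in np.arange(.072,.0659,-.001):
    ctrl.move_l([b[0],b[1],z],vel=.03); print(z,ctrl.current_tool_pos()[2],(ctrl.current_contact_force()-f0))
h=ctrl.move_l([b[0],b[1],.058],vel=.015,contact_N=20); print(h,ctrl.current_tool_pos(),ctrl.current_contact_force()-f0)
ctrl.sleep(.2);print(h,ctrl.current_tool_pos(),ctrl.current_contact_force()-f0)
ctrl.move_l([b[0],b[1],.11],vel=.2)
ctrl.goto([b[0]-.03,b[1],.17],tool(b[2],90))
T=wristpose(); im=ctrl.read_camera("wrist"); np.save("wM2.npy",T)
a=cv2.imread("pics/wM.png")
z=lambda i:cv2.resize(i[95:195,205:305],None,fx=4,fy=4,interpolation=2)
cv2.imwrite("pics/wM2.png",np.hstack([z(a),z(im)])); print(T[:3,3]-np.load("wM.npy")[:3,3],ctrl.current_t())
E
```

```text
[-0.0432 -0.0876  0.7782]
0.072 0.07237083390312438 [ 0.0986  0.7467 -0.6851]
0.071 0.07107022201765992 [-0.0352 -0.7525 -0.788 ]
0.06999999999999999 0.06997838144797189 [ 0.7774 -0.398  -0.7671]
0.06899999999999999 0.0689220170486149 [-0.7458 -0.1621 -1.205 ]
0.06799999999999999 0.06793552699865081 [-0.0923 -0.3946 -1.1147]
0.06699999999999999 0.06691095353023127 [-0.8786  0.4708 -0.9155]
0.06599999999999999 0.06594552973035589 [ 0.7589 -0.2869 -0.7441]
True [ 0.6008 -0.0005  0.0652] [-1.5889 -0.3292 10.0188]
True [ 0.6009 -0.0005  0.0652] [-2.4347  0.6352 10.6215]
[-0.0001  0.0004  0.0013] 11.6667
```

View pics/wM2.png

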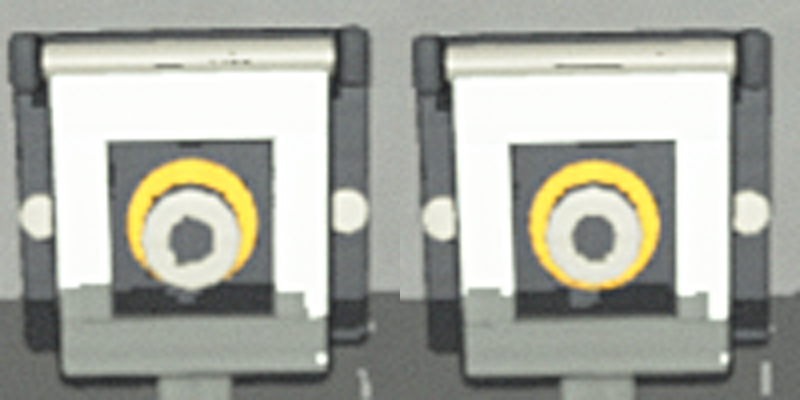

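The middle bolt has sunk and stayed down. Its head is visibly lower in the right half of the picture, there was no force until 66 mm, and it now stops firmly at 65.2 mm, about 6.8 mm down. I'll open the fingers and look at the tongue from the pre-grasp pose.

```bash
python3 - <<'E'
from h import *
b=B['M']
p,T=cappose(b,0)
ctrl.command_gripper(.6)
ctrl.goto(list(p-.075*T[:,1]),T)
W=wristpose(); im=ctrl.read_camera("wrist"); np.save("wG.npy",W); cv2.imwrite("pics/wG.png",im)
R=frame(*b)
for q in [(-.034-.041,.008,.0585),(-.075,-.008,.0585),(-.040,.008,.0585),(-.040,-.008,.0585),(0,0,.065),(-.058,0,.0585)]:
    print(q,proj("wrist",[R@np.array(q)+[b[0],b[1],0]],W))
print(ctrl.current_t(),ctrl.current_tool_pos(),p-.075*T[:,1])
E
```

```text
(-0.07500000000000001, 0.008, 0.0585) [[245.5785 225.5452]]
(-0.075, -0.008, 0.0585) [[268.8733 225.5392]]
(-0.04, 0.008, 0.0585) [[245.4421 174.537 ]]
(-0.04, -0.008, 0.0585) [[268.9943 174.5287]]
(0, 0, 0.065) [[257.2272 113.6259]]
(-0.058, 0, 0.0585) [[257.2224 200.9102]]
13.175 [0.5302 0.0032 0.1141] [0.5292 0.0034 0.1136]
```

View pics/wG.png

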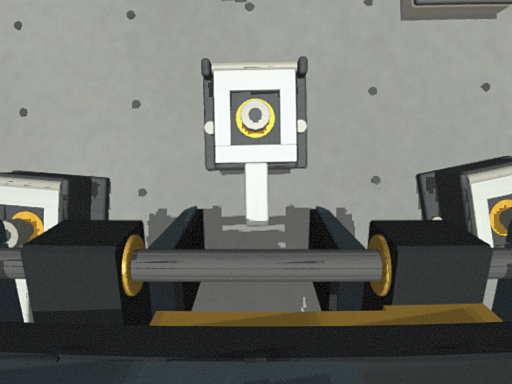

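```bash
python3 - <<'E'
import cv2
im=cv2.imread("pics/wG.png")
cv2.imwrite("pics/wGz.png",cv2.resize(im[50:240,195:315],None,fx=5,fy=5,interpolation=2)[350:950])
cv2.imwrite("pics/wGz2.png",cv2.resize(im[50:170,195:315],None,fx=5,fy=5,interpolation=2))
E
```

```text
(no output)
```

View pics/wGz.png

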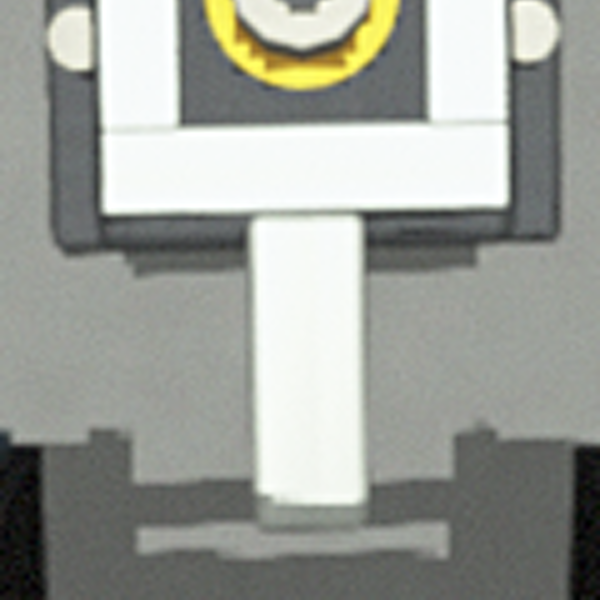

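View pics/wGz2.png

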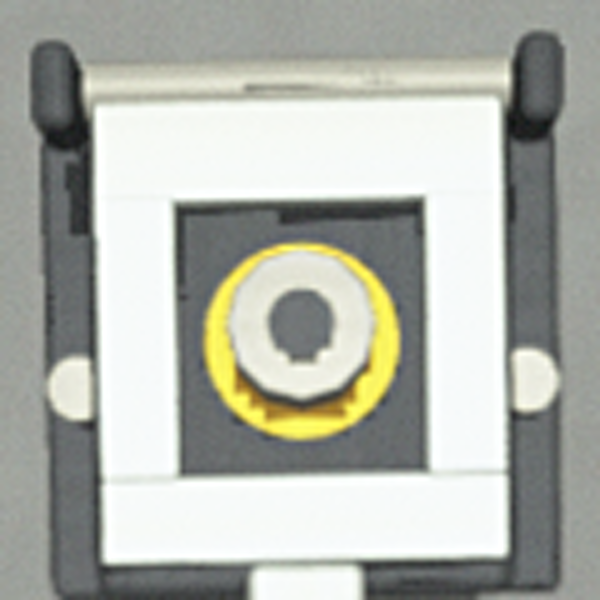

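The tongue's end corners are at (246.2,219.6) and (268.0,220.0), its root at (244.6,163) and (266.8,163), and the sunk head at (255.0,115.2). I'll refit the middle block from these.

```bash
python3 - <<'E'
from h import *
from scipy.optimize import least_squares
W=np.load("wG.npy")
P=np.array([(-.075,.008,.0585),(-.075,-.008,.0585),(0,0,.0652)])
ob=np.array([(246.2,219.6),(268,220),(255,115.2)])
def f(p,full=True):
    R=frame(*p[:3]); X=[R@q+[p[0],p[1],0] for q in P]
    m=[R@np.array([-.040,0,.0585])+[p[0],p[1],0]]
    return np.concatenate([(proj("wrist",X,W)-ob).ravel(),proj("wrist",m,W)[:,0]-255.6])
r=least_squares(f,B['M']); print(r.x,np.degrees(r.x[2]),r.fun)
E
```

```text
[ 0.6029  0.001  -0.0351] -2.009185816227632 [-0.8562  3.0549  0.6517  2.2096 -0.1978 -4.923   0.4051]
```

```bash
python3 - <<'E'
from h import *
W=np.load("wG.npy"); b=[.6015,.0008,-.0351]; R=frame(*b)
for q in [(-.034,.028,.0555),(-.034,-.028,.0555),(.034,.028,.0555),(.034,-.028,.0555),(-.0195,0,.0555),(.0195,0,.0555),(-.0195,.017,.0555),(-.0195,-.017,.0555)]:
    print(q,proj("wrist",[R@np.array(q)+[b[0],b[1],0]],W))
print(ctrl.current_tool_pos(), ctrl.current_q())
E
```

```text
(-0.034, 0.028, 0.0555) [[215.4732 165.433 ]]
(-0.034, -0.028, 0.0555) [[296.9355 163.8485]]
(0.034, 0.028, 0.0555) [[213.0256  65.2448]]
(0.034, -0.028, 0.0555) [[295.4995  63.5885]]
(-0.0195, 0, 0.0555) [[255.7832 143.3926]]
(0.0195, 0, 0.0555) [[254.6674  85.8058]]
(-0.0195, 0.017, 0.0555) [[230.9569 143.8941]]
(-0.0195, -0.017, 0.0555) [[280.6175 142.9214]]
[0.5302 0.0032 0.1141] [ -6.5     24.5124 105.7171   0.92    39.7349  85.9461]
```

Laterally this gives x≈0.600, y≈0.0009 and yaw≈-2°. Next I'll move in and close on the tongue.

```bash
cat >> h.py <<'E'
B['M']=[.6003,.0009,np.radians(-2.0)]
E
python3 - <<'E'
from h import *
b=B['M']; p,T=cappose(b,0)
ctrl.move_l(list(p-.05*T[:,1]),vel=.15,ori=T)
f0=ctrl.current_contact_force()
hit=ctrl.move_l(list(p),vel=.08,contact_N=8)
print(hit,ctrl.current_tool_pos()-p,ctrl.current_contact_force()-f0)
if not hit:
    ctrl.command_gripper(0.0)
    print("w mm",ctrl.current_grip_width()*91,ctrl.current_contact_force()-f0,ctrl.current_tool_pos()-p)
W=wristpose();cv2.imwrite("pics/g1.png",ctrl.read_camera("wrist"));cv2.imwrite("pics/g1s.png",cv2.resize(ctrl.read_camera("side")[100:290,180:380],None,fx=3,fy=3))
print(ctrl.current_t())
E
```

```text
False [ 0.0001 -0.      0.0002] [ 0.1703 -0.6495 -0.0906]
w mm 15.678412196768143 [-1.0183 -7.3703  0.4298] [ 0.     -0.0004  0.    ]
15.0417
```

View pics/g1s.png

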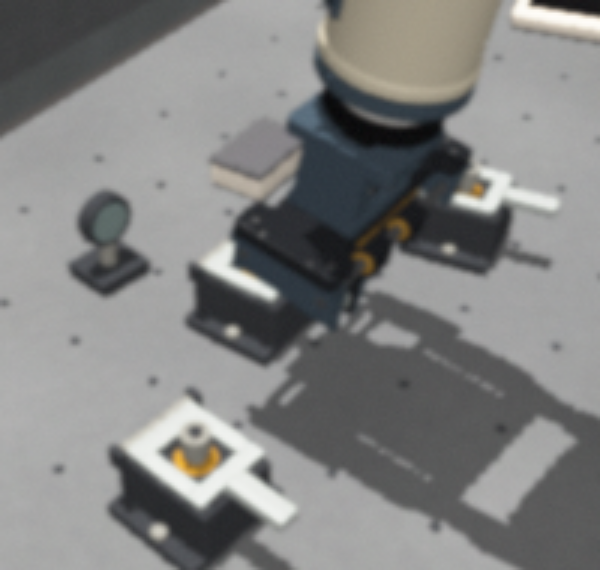

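View pics/g1.png

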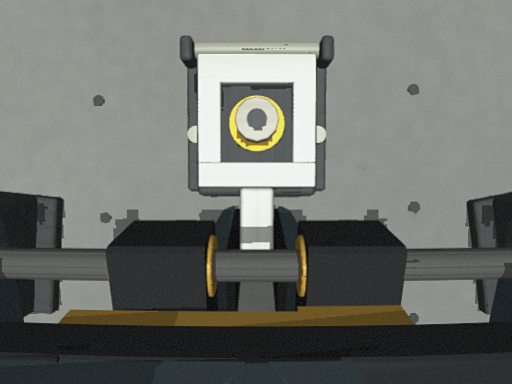

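The tongue is held (grip width 15.7 mm, lateral force 7 N). The wrist picture shows it centred between the pads with the cap still shut. Now the lift along the arc.

```bash
python3 - <<'E'
from h import *
b=list(B['M']); b[1]-=.0006
for th in range(3,46,3):
    p,T=cappose(b,th); ctrl.move_l(list(p),vel=.05,ori=T)
    f=ctrl.current_contact_force(); print(th,f,np.linalg.norm(ctrl.current_tool_pos()-p)*1e3,"%.1f"%(ctrl.current_grip_width()*91))
    if np.linalg.norm(f)>35: print("STOP");break
ctrl.sleep(.3)
W=wristpose();np.save("wO.npy",W);cv2.imwrite("pics/o1.png",ctrl.read_camera("wrist"));cv2.imwrite("pics/o1s.png",cv2.resize(ctrl.read_camera("side")[100:290,180:380],None,fx=3,fy=3));cv2.imwrite("pics/o1t.png",ctrl.read_camera("top"))
print(ctrl.current_t(),ctrl.current_contact_force(),ctrl.current_wrist_torque())
E
```

```text
3 [-1.3523  0.7613  0.4401] 0.08009286768448916 15.9
6 [-0.6899  1.6101  0.4634] 0.13313060333323273 15.6
9 [-0.9273  1.5106  0.5026] 0.22462906214486722 15.7
12 [-2.0076  0.9916  0.9483] 0.3342951006979535 15.5
15 [-1.5512  1.5248  2.0171] 0.36890018469961955 15.4
18 [-1.5496  0.7856  1.6798] 0.48541012258598804 15.9
21 [-1.6517  1.272   2.4196] 0.49516762999768416 15.3
24 [-1.8428  1.1831  2.5297] 0.5303180148491616 15.8
27 [-1.9141  1.3549  3.8038] 0.6095085905382129 15.6
30 [-3.0681  1.9508  4.1018] 0.650276251717563 15.9
33 [-2.5817  2.4112  4.0219] 0.6769446053442999 15.7
36 [-2.6942  2.4175  4.8938] 0.7162833378457781 15.6
39 [-3.5122  1.87    6.2896] 0.7554555041286836 15.9
42 [-3.5932  1.3185  7.1289] 0.8058057740178761 15.7
45 [-4.3125  1.3181  8.3988] 0.8681259299376135 16.2
19.2417 [-3.1224  2.0118  5.0219] [ 0.2996  0.3565 -0.145 ]
```

View pics/o1s.png

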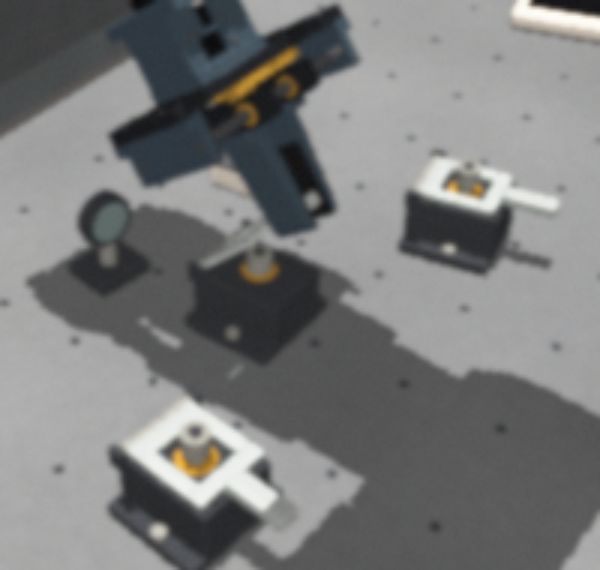

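View pics/o1.png

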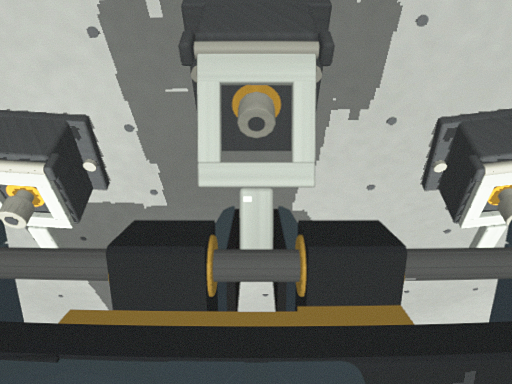

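View pics/o1t.png

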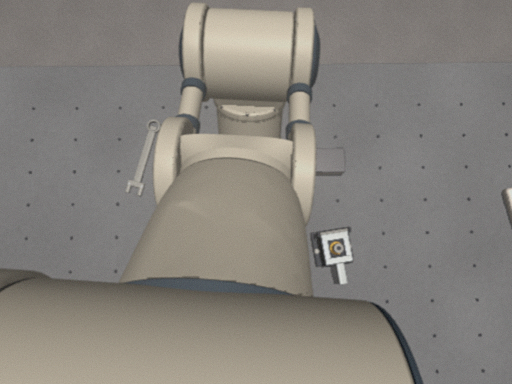

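In the wrist picture the cap sits at the same pixels as before the lift (lower edge at row 188, hinge at row 48). So it turned rigidly with the fingers, and the sunk bolt shows through the opening at (258,120). I'll do a last check of angle and stability, then hand in.

```bash
python3 - <<'E'
from h import *
ctrl.sleep(.5)
T=ctrl.current_eef_rot(); g=ctrl.current_tool_pos()-.014*T[:,1]
pitch=np.degrees(np.arctan2(-T[2,1],T[0,1])); b=B['M']
hx=np.array([b[0],b[1],0])+frame(*b)@np.array([.034,0,.0525])
d=g-hx; print("tool pitch change",pitch-80,"angle from height",np.degrees(np.arctan2(d[2]-.0007,np.hypot(d[0],d[1]))),np.linalg.norm(d))
print(ctrl.current_grip_width()*91,ctrl.current_contact_force(),abs(np.array(ctrl.current_dq())).max(),ctrl.current_t())
ctrl.sign_off()
E
```

```text
tool pitch change 44.836788043842134 angle from height 44.88792593522172 0.09504122434723379
15.469292213966746 [-2.7732  2.0446  5.1982] 0.1453199380690171 19.7417
the job is handed in; nothing more can be done
```

The middle bolt was the loose one. I pushed it down to its stop and lifted its cap to about 45°. The job is handed in with the fingers still holding the tongue, after about 20 s on the robot's clock.

- **Finding it:** I tapped the right bolt first, and it gave only 0.3 mm under about 9 N, so it is tight. The middle bolt sank and stayed down, so I did not tap the left bolt. Both tight caps were left shut.
- **Cap angle:** the tool's tilt gives 44.8° and the grip point's height above the hinge gives 44.9°. The grip width is 15.5 mm on the 16 mm tongue. The tool force is steady at about 6 N.
- **Other objects:** the last pictures show the lens holder and wrench in their original places. The arm hides most of the box, and the part I can see looks unmoved.

Two readings did not go as expected:

- **Light touch:** the first 1.5 N touch on the middle bolt never registered, even though the bolt sank. A second push, and pictures before and after, confirmed it: the stop was firm at about 10 N, roughly 6.2 to 6.8 mm below the start height against the nominal 7 mm. The spread is because I never felt the first contact.
- **Push limit:** that second push was set to stop at 20 N, but it halted with only about 10 N reading.

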